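Ready the wheel drive for a new belt

ROBOT

A 6-joint arm with a two-finger parallel gripper is mounted at the origin on a cart in front of the work surface, level with it; the furniture and walls round the work are solid. World frame = base frame: x ahead of the robot, y to its left, z up, the work surface at z = 0. Lengths are in m, angles in rad, forces in N, time in s.
With the tool pointing down it reaches from about 0.35 to 0.85 m from the base axis. Payload 8.1 kg.
Tool frame: the origin (TCP) lies at the centre of the arm's flange, where the gripper is bolted on; the fingertips stand 186 mm ahead of it and the grasp point (between the pads) lies 167 mm ahead of it; z points along the fingers, y is the line along which they close (so a half turn about z gives the same grasp; the last joint's range is limited). The gripper opens to 93 mm and grips with 3 to 60 N. Pads are 15 mm wide; open, the fingers measure 128 mm over their backs; the gripper's body (75 mm by 188 mm) begins 65 mm behind the grasp point.
Start: joints at [-1.279, 0.13, 1.488, -0, 1.523, -0.085], TCP at [0.221, -0.558, 0.405] pointing down, gripper open.
Joint ranges: [-2.96, 2.96], [-0.89, 2.26], [0.02, 2.5], [-1.34, 4.48], [0, 2.73], [-2.66, 2.66]. Speed limits (rad/s): [2.39, 2.39, 2.79, 3.14, 3.14, 3.14].

INTERFACE

Orientations are given as a rotation vector (axis times angle).
In Python, from plant import robot gives the robot as it stands.
- The arm moves only by the tool apply_moves, never from a script. Its argument "series" is a list of rows, each a list of 2 entries, a list of its own where there are three numbers: the shift along the tool's x, y, z in mm, then the turn, a rotation vector about the tool's x, y, z in rad. A call has 1 to 12 rows; each row shifts and turns the commanded pose from where the row before left it, along the tool's axes as they then stand; what a row does not reach is not made up. A row lasts 1/12 s, in which the tool goes at most 41.7 mm and 7.16 degrees, less where a joint would pass 70% of its speed; a pose out of reach is approached as far as the arm can. A call is refused whole if a number of a shift passes 41.7 or a number of a turn 0.125, either way. A call with a gripper value outside its range is refused whole. "claw" is the opening, from 0 (shut) to 1 (fully open), set as the call begins (left out, the last holds). The fingers move at their own pace and stop on an object; "newtons" is the grip in N (left out, the last holds). Time passes only in rows, so rows that do not move let the fingers close. It gives the time, the measured TCP pose, the force, the opening and the grip force at its end, in the units of the state.
- robot.read_state(): the state, without advancing time (a new reading comes with each control period).
- robot.read_camera(name): name is "scene" or "top" or "wrist"; returns (picture, depth): 420x560x3 uint8, blue, green, red; 420x560 float32, m along the optical axis (not along the pixel's ray), 0 where there is no reading.
- robot.calibration(name): a dict with "fx", "fy", "cx", "cy" (pixels), "extrinsics" (4x4, takes a point from world to camera coordinates). Camera axes: x right, y down, z forward; pixel columns grow to the right and rows downward; lengths in m; the calibration is good to about 2 mm. A picture is of the moment at which its call begins: read the wrist's pose just before it. calibration takes no time and is no camera call; for the wrist camera it gives the pose at the moment of the call.
- robot.close_job(): hands the job in; it is judged then, once.
The state is a dict: "t": time; "q": joint angles; "dq": joint speeds; "joint_torque": joint torques, N m; "tool_pos": TCP position; "orientation": TCP orientation; "force": force on the tool from outside, world axes, zero at the start; "wrist_torque": the same for the moment, N m; "opening": finger opening in m; "gripper_force": force on a finger pad.
Only numpy, scipy, OpenCV 4.12 (cv2) and the standard library are available. Lean on these libraries where they do the work, as an engineer would, in place of code of your own. Each camera call takes 0.05 s, during which the arm holds its last target. There are 200 camera calls.

TASK

Make the pottery wheel's drive unit ready for a new belt: first turn the handwheel clockwise by its upright crank grip until the motor carriage is wound right up against its stop bolt, and leave it there. Then swing the sprung tension arm forward (counter-clockwise seen from above) by its upright post as far as its stop, and finish while still holding it there against the spring; do not let go. Do not push the things standing around the unit out of place.

Things in the scene. Friction and masses are not known exactly. Their poses are not given: they have to be found in the camera images.
- drive_unit: Belt drive of a pottery wheel, a fixed dark steel base plate 180 (its x) x 320 (its y) x 14 mm on the table, nothing on it higher than 100 mm. Origin: centre of its underside, on the table top. It carries a big flat pulley (90 mm across, top of shaft 49 mm high) near its right far corner, a motor carriage (top 58 mm above the table) near its left far corner, the handwheel at near left and the tension arm at near right.
- wheel_axis (a point): Point on the handwheel's vertical axis, 80 mm above the table. The handwheel is 92 mm across, rim top 56 mm above the table.
- crank_grip (a point): Middle of the handwheel's crank grip, 80 mm above the table: an upright round black grip 16 mm in diameter, from 57 to 100 mm above the table, 36 mm from the wheel's axis; a sleeve that spins freely on its own pin, so it can be held fast while it is carried round the axis.
- handwheel (a joint): Angle of the handwheel in rad, grows clockwise seen from above; 5.0 is its end, where the carriage touches its stop bolt. It moves the carriage 6 mm per rad and stays where it is left; about 3 N at the grip turns it.
- motor_slide (a joint): Travel of the motor carriage in m towards its stop bolt (the unit's -y); driven by the handwheel only. 0.030 = touching the stop bolt.
- tension_axis (a point): Point on the vertical pivot axis of the tension arm, 66 mm above the table (the pivot itself ends 54 mm above the table).
- tension_post (a point): Middle of the graspable post of the tension arm, 66 mm above the table: an upright round steel post 14 mm in diameter, from 44 to 85 mm above the table, at the arm's free end over a black roller, 100 mm from the pivot axis; its sleeve spins freely on its own pin.
- tension_hinge (a joint): Angle of the tension arm in rad: 0 at rest (a spring pulls it back there), grows counter-clockwise seen from above as the arm is swung forward, towards the unit's near edge (its -x); 0.87 is the stop. The spring's pull at the post, across the arm, is about 4 N at rest and 8 N at the stop.
- tension_arm: The tension arm: an aluminium cage arm of two flat plates, 20 mm wide, 17 to 40 mm above the table, with roller and post at its free end. Origin on the pivot axis at table height, its x axis along the arm towards the post.
- glaze_jar: Bystander: plastic glaze jar with a black lid, 51 mm across, 60 mm high, standing behind the unit. Origin: centre of its underside.
- cup: Bystander: biscuit-fired cup, 67 mm across, 61 mm high, standing behind the unit. Origin: centre of its underside.
- elephant: Bystander: flat clay elephant, 51 x 68 x 7 mm, lying to the left of the unit. Origin: centre of its underside.

How it is judged:
By the outcome, as a careful person would: the job done as asked, in the order asked, and still so for the second after the job is handed in, while the arm keeps its last pose, push and grip.
It also fails if it takes over 53 s, if anything falls off the work surface, if the arm or the gripper's body presses on something with over 40 N, if the wrist force passes 120 N, or if a joint passes its speed limit or range.

## Working session

There is one attempt and no reset: what is moved stays moved. The work goes in short steps, Python scripts to look and compute and a tool call to move; the robot and the scene stay as the last step left them, time stands still between calls to the robot, and variables do not carry over. Pictures are saved under pics/ and viewed, at most 10 in all, crops included, and the job is handed in when it is done.

Besides the shell and the picture viewer there is one more tool, called as name(argument=value, ...) on one line, values as JSON. apply_moves: Moves the arm, as the interface text tells. Its arguments: {"type":"object","properties":{"series":{"type":"array"},"claw":{"type":"number"},"newtons":{"type":"number"}},"required":["series"]}

```bash
ls; mkdir -p pics
python3 - <<'E'
from plant import robot
import cv2,numpy as np
s=robot.read_state();print(s)
for n in("top","scene"):
    p,d=robot.read_camera(n);cv2.imwrite(f"pics/{n}0.png",p);np.save(f"pics/{n}0.npy",d)
    print(robot.calibration(n))
E
```

```text
pics
{'t': 0.0, 'q': array([-1.27939551e+00,  1.31137548e-01,  1.48925896e+00,  6.86293193e-06,
        1.52300927e+00, -8.53985780e-02]), 'dq': array([-5.85254047e-04,  1.43153699e-03, -2.43798731e-03, -1.21759165e-03,
       -5.53775490e-04,  1.79363967e-06]), 'joint_torque': array([ 4.18311020e-04, -5.59829521e+01, -4.91768289e+01,  7.70364027e-02,
        3.53352854e-02, -8.27565327e-05]), 'tool_pos': array([ 0.22072484, -0.55768008,  0.40371242]), 'orientation': array([-3.08423062e+00, -5.88041504e-01,  2.81960705e-04]), 'force': array([-0.54412158,  0.18905274, -0.66725152]), 'wrist_torque': array([ 0.06708942, -0.01426614, -0.02901578]), 'gripper_force': 0.0, 'opening': 0.09308022618081856}
{'fx': 502.64485152246897, 'fy': 502.64485152246897, 'cx': 276.58924353311517, 'cy': 217.06082397409526, 'extrinsics': array([[-0.02847016, -0.99927168,  0.025408  ,  0.1020498 ],
       [-0.99275782,  0.02529851, -0.1174389 ,  0.60803674],
       [ 0.11671058, -0.02856749, -0.99275502,  0.98185218],
       [ 0.        ,  0.        ,  0.        ,  1.        ]])}
{'fx': 526.0002574313849, 'fy': 526.0002574313849, 'cx': 283.05954290866146, 'cy': 204.6241946134723, 'extrinsics': array([[-0.79670677, -0.60403942,  0.01986699,  0.55277214],
       [-0.35040443,  0.43488832, -0.82951123,  0.26158271],
       [ 0.49241756, -0.6678387 , -0.55813656,  1.09803706],
       [ 0.        ,  0.        ,  0.        ,  1.        ]])}
```

View pics/top0.png

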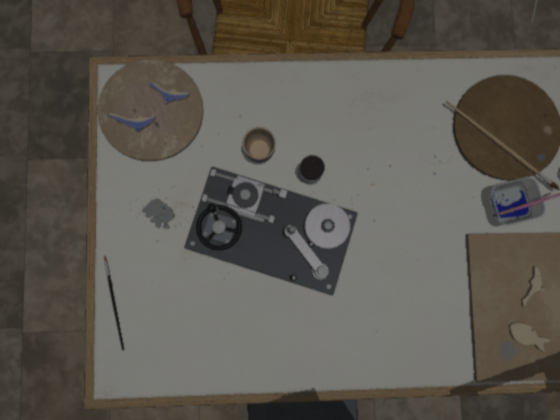

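View pics/scene0.png

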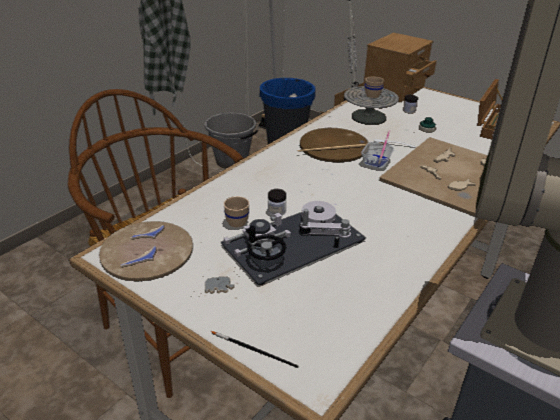

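The top view shows the unit at about (271,230), the handwheel near (218,228), the arm pivot at (291,230) and the post at (320,271). The jar (312,168) and cup (259,145) stand behind the unit, and the elephant (158,212) lies to its left. Next I'll enlarge this area to find the crank grip.

```bash
cat > h.py <<'E'
import numpy as np,cv2
from plant import robot
def ray(c,u,v,z):
    E=c["extrinsics"];R=E[:3,:3];o=-R.T@E[:3,3]
    d=R.T@np.array([(u-c["cx"])/c["fx"],(v-c["cy"])/c["fy"],1]);return o+d*(z-o[2])/d[2]
def proj(c,p):
    q=c["extrinsics"][:3,:3]@p+c["extrinsics"][:3,3];return np.array([c["fx"]*q[0]/q[2]+c["cx"],c["fy"]*q[1]/q[2]+c["cy"]])
E
python3 - <<'E'
from h import *
a=cv2.imread("pics/top0.png")[155:305,175:365];b=cv2.imread("pics/scene0.png")[180:285,215:375]
a=cv2.convertScaleAbs(cv2.resize(a,None,fx=4,fy=4,interpolation=2),alpha=1.8)
b=cv2.convertScaleAbs(cv2.resize(b,None,fx=5,fy=5,interpolation=2),alpha=1.8)
cv2.imwrite("pics/a.png",a);cv2.imwrite("pics/b.png",b)
c=robot.calibration("top");D=np.load("pics/top0.npy")
for n,u,v,z in[("FL",211,168,.014),("FR",357,211,.014),("NR",333,293,.014),("NL",186,248,.014),("wheel",218,228,.056),("piv",291,230,.054),("post",320,271,.085)]:
    print(n,ray(c,u,v,z).round(4), D[v,u])
E
```

```text
FL [0.7192 0.2185 0.014 ] 1.0415887
FR [ 0.6214 -0.0822  0.014 ] 1.0546994
NR [ 0.4547 -0.0252  0.014 ] 1.0177145
NL [0.5542 0.2715 0.014 ] 1.0210208
wheel [0.5893 0.2022 0.056 ] 0.98733366
piv [0.5818 0.0584 0.054 ] 0.9583241
post [0.4993 0.0075 0.085 ] 0.981139
```

View pics/a.png

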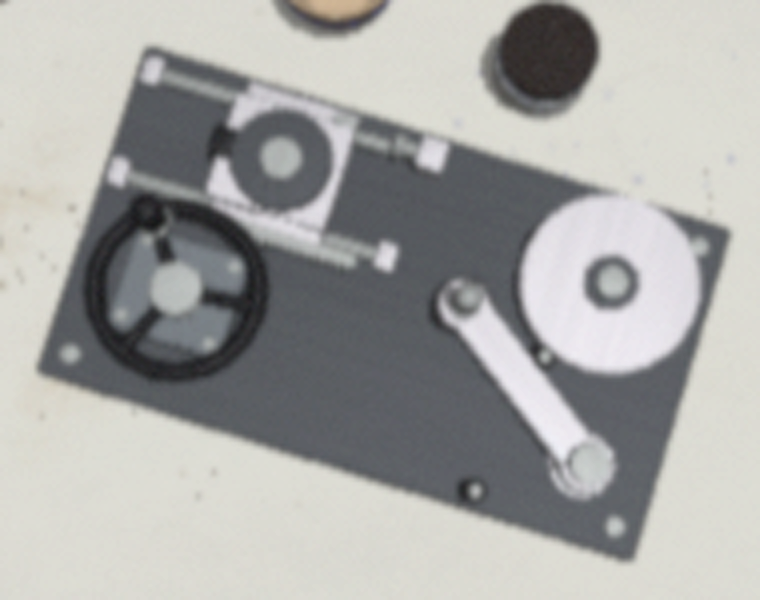

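View pics/b.png

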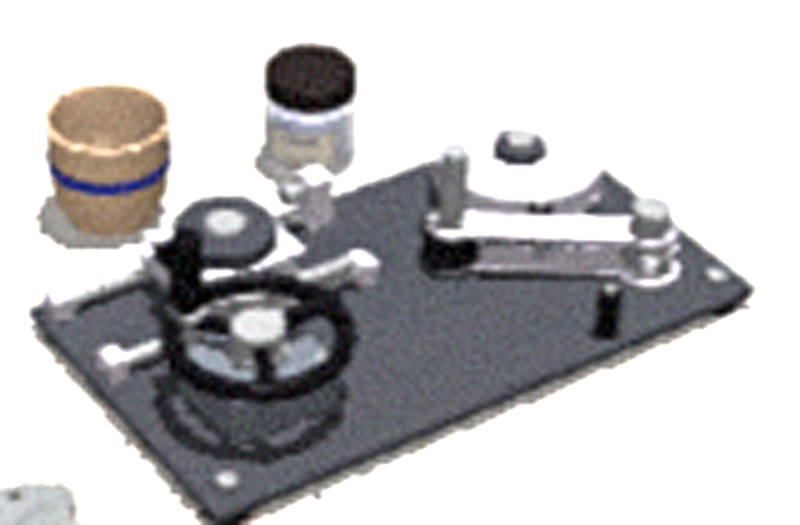

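In the scene crop, the tall post over the black roller is the arm end at top-crop (465,297). The pivot is at (590,463), and the black stop pin is at (473,490). The grip top is at (148,212) and the rim centre at (176.5,290).

```bash
cat >> h.py <<'E'
from scipy.spatial.transform import Rotation as Rn
def rel(goal,R=None):
    s=robot.read_state();R=R if R is not None else Rn.from_rotvec(s["orientation"]).as_matrix()
    return R.T@(np.array(goal)-s["tool_pos"])*1000
E
python3 - <<'E'
from h import *
c=robot.calibration("top");cs=robot.calibration("scene")
U=lambda x,y,z:ray(c,(x+.5)/4-.5+175,(y+.5)/4-.5+155,z)
P=dict(w=U(176.5,290,.056),g=U(148,211,.1),post=U(467,296,.085),piv=U(590,463,.054),pin=U(473,490,.04))
for k,v in P.items():
    q=proj(cs,v);print(k,v.round(4),"scene crop px",((q-[215,180])*5).round())
print(np.hypot(*(P['g']-P['w'])[:2]),np.hypot(*(P['post']-P['piv'])[:2]))
# wheel top view from scene: grip top, post top cast
V=lambda x,y,z:ray(cs,(x+.5)/5-.5+215,(y+.5)/5-.5+180,z)
for n,x,y,z in[("g",184,232,.1),("post",453,152,.085),("piv",652,207,.054)]:print(n,V(x,y,z).round(4))
R=Rn.from_rotvec(robot.read_state()["orientation"]).as_matrix();print(R.round(3))
E
```

```text
w [0.591  0.2007 0.056 ] scene crop px [258. 328.]
g [0.6244 0.2097 0.1   ] scene crop px [189. 234.]
post [0.5816 0.0593 0.085 ] scene crop px [452. 150.]
piv [ 5.007e-01 -2.000e-04  5.400e-02] scene crop px [651. 206.]
pin [0.4891 0.0569 0.04  ] scene crop px [607. 291.]
0.03460844273536413 0.10049306160640281
g [0.6291 0.2094 0.1   ]
post [0.5819 0.06   0.085 ]
piv [ 5.012e-01 -5.000e-04  5.400e-02]
[[ 0.93   0.368 -0.   ]
 [ 0.368 -0.93   0.002]
 [ 0.    -0.002 -1.   ]]
```

apply_moves(series=[[[27.5,-23.5,0],[0,0,0]],[[27.5,-23.5,0],[0,0,0]],[[27.5,-23.5,0],[0,0,0]],[[27.5,-23.5,0],[0,0,0]],[[27.5,-23.5,0],[0,0,0]],[[27.5,-23.5,0],[0,0,0]],[[27.5,-23.5,0],[0,0,0]],[[27.5,-23.5,0],[0,0,0]],[[27.5,-23.5,0],[0,0,0]],[[27.5,-23.5,0],[0,0,0]],[[27.5,-23.5,0],[0,0,0]],[[27.5,-23.5,0],[0,0,0]]], claw=1, newtons=40)

```text
t: 1.1
tool_pos: [0.4242, -0.1725, 0.4045]
orientation: [-3.086, -0.588, 0.0]
force: [0.1, -0.2, 0.2]
opening: 0.0933
gripper_force: 0.0
```

apply_moves(series=[[[27.5,-23.5,0],[0,0,0]],[[27.5,-23.5,0],[0,0,0]],[[27.5,-23.5,0],[0,0,0]],[[27.5,-23.5,0],[0,0,0]],[[27.5,-23.5,0],[0,0,0]],[[27.5,-23.5,0],[0,0,0]],[[27.5,-23.5,0],[0,0,0]],[[27.5,-23.5,0],[0,0,0]],[[27.5,-23.5,0],[0,0,0]],[[27.5,-23.5,0],[0,0,0]],[[10,-10,0],[0,0,0]],[[0,0,0],[0,0,0]]])

```text
t: 2.1
tool_pos: [0.5992, 0.1616, 0.4035]
orientation: [-3.084, -0.594, 0.002]
force: [0.7, -0.9, 0.3]
opening: 0.0927
gripper_force: 0.0
```

Run:
```python
from h import *
s=robot.read_state();print({k:np.round(s[k],4) for k in("t","q","tool_pos","orientation","force")})
print(rel([.626,.2098,.251]))
p,d=robot.read_camera("wrist");print(robot.calibration("wrist"));cv2.imwrite("pics/w1.png",p)
```

```text
{'t': np.float64(2.1), 'q': array([1.8060e-01, 1.8680e-01, 1.4280e+00, 9.0000e-04, 1.5281e+00,
       1.3711e+00]), 'tool_pos': array([0.5992, 0.1616, 0.4035]), 'orientation': array([-3.0841e+00, -5.9350e-01,  2.1000e-03]), 'force': array([ 0.7147, -0.8755,  0.3237])}
[ 42.98064899 -34.62273838 152.51865955]
{'fx': 309.90273954841933, 'fy': 309.90273954841933, 'cx': 279.7568740056652, 'cy': 213.10813544408072, 'extrinsics': array([[ 3.71685354e-01, -9.28358286e-01, -9.43732221e-04,
        -7.42832359e-02],
       [-8.87686162e-01, -3.55698751e-01,  2.92389596e-01,
         5.54176584e-01],
       [-2.71777989e-01, -1.07839193e-01, -9.56298820e-01,
         5.69734180e-01],
       [ 0.00000000e+00,  0.00000000e+00,  0.00000000e+00,
         1.00000000e+00]])}
```

View pics/w1.png

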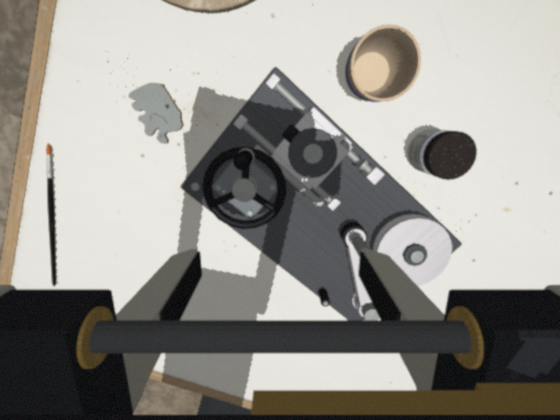

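The wrist view shows the grip top at about (241,157) and the rim centre at (244,187). I'll check these against the top-view numbers.

Run:
```python
from h import *
c=robot.calibration("wrist")
for n,u,v,z in[("g",241,157,.1),("w",244,187,.056),("post",353,233,.085)]:print(n,ray(c,u,v,z).round(4))
print(proj(c,np.array([.6258,.2098,.1])),proj(c,np.array([.591,.2007,.056])))
print(rel([.626,.2098,.251]))
```

```text
g [0.6302 0.21   0.1   ]
w [0.5945 0.1993 0.056 ]
post [0.5979 0.0784 0.085 ]
[239.50877129 161.65162283] [241.71334619 189.47836382]
[ 44.01210562 -36.21070635 152.56744153]
```

apply_moves(series=[[[21.5,-17.5,0],[0,0,0]],[[21.5,-17,0],[0,0,0]],[[0,0,0],[0,0,0]],[[0,0,0],[0,0,0]]])

```text
t: 2.48
tool_pos: [0.626, 0.206, 0.4039]
orientation: [3.085, 0.589, -0.002]
force: [-0.5, -0.0, 0.4]
opening: 0.0933
gripper_force: 0.0
```

Run:
```python
from h import *
p,d=robot.read_camera("wrist");c=robot.calibration("wrist");print(rel([.626,.2098,.251]))
q=proj(c,np.array([.6258,.2098,.1]));print(q)
q=q.astype(int);a=p[max(0,q[1]-70):q[1]+70,q[0]-90:q[0]+90];cv2.imwrite("pics/w2.png",cv2.convertScaleAbs(cv2.resize(a,None,fx=4,fy=4),alpha=1.6))
```

```text
[  1.94233423  -4.08790942 153.24523785]
[274.90327367 206.19141101]
```

View pics/w2.png

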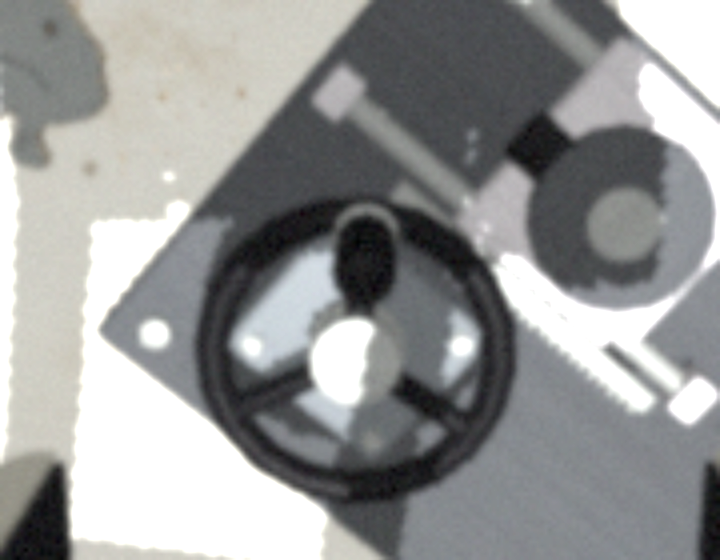

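The dark grip's lower end, which is its top, is centred at about (362,285) in the crop. The predicted point is at (360,280), so they agree to about 1 px. I'll descend and grip.

apply_moves(series=[[[2,-4,25],[0,0,0]],[[0,0,26],[0,0,0]],[[0,0,26],[0,0,0]],[[0,0,26],[0,0,0]],[[0,0,25],[0,0,0]],[[0,0,25],[0,0,0]],[[0,0,0],[0,0,0]],[[0,0,0],[0,0,0]],[[0,0,0],[0,0,0]]])

```text
t: 3.28
tool_pos: [0.6269, 0.21, 0.2537]
orientation: [3.086, 0.587, 0.003]
force: [0.6, -0.2, 0.9]
opening: 0.093
gripper_force: 0.0
```

apply_moves(series=[[[0,0,0],[0,0,0]],[[0,0,0],[0,0,0]],[[0,0,0],[0,0,0]],[[0,0,0],[0,0,0]],[[0,0,0],[0,0,0]],[[0,0,0],[0,0,0]],[[0,0,0],[0,0,0]],[[0,0,0],[0,0,0]],[[0,0,0],[0,0,0]],[[0,0,0],[0,0,0]],[[0,0,0],[0,0,0]],[[0,0,0],[0,0,0]]], claw=0, newtons=40)

```text
t: 4.28
tool_pos: [0.6264, 0.2107, 0.2517]
orientation: [3.086, 0.588, -0.0]
force: [0.1, -0.3, 0.2]
opening: 0.0175
gripper_force: 0.0
```

Run:
```python
from h import *
s=robot.read_state();print({k:np.round(s[k],4) for k in("t","q","tool_pos","orientation","force","opening","gripper_force")})
R=Rn.from_rotvec(s["orientation"]).as_matrix();print("tool z",R[:,2])
g=s["tool_pos"]+R[:,2]*.167;w=np.array([.591,.2007]);r=g[:2]-w;print("grasp",g,np.hypot(*r),np.degrees(np.arctan2(r[1],r[0])))
# clockwise steps of 0.3 rad
r=r/np.hypot(*r)*36
def rot(a):return np.array([[np.cos(a),-np.sin(a)],[np.sin(a),np.cos(a)]])
prev=r
for k in range(1,19):
    n=rot(-.3*k)@r;d=R.T@np.append(n-prev,0);prev=n;print(k,d[:2].round(1),end=" ")
```

```text
{'t': np.float64(4.2833), 'q': array([0.247 , 0.404 , 1.4514, 0.    , 1.2864, 1.441 ]), 'tool_pos': array([0.6264, 0.2107, 0.2517]), 'orientation': array([ 3.086e+00,  5.883e-01, -2.000e-04]), 'force': array([ 0.1298, -0.275 ,  0.1623]), 'opening': np.float64(0.0175), 'gripper_force': np.float64(0.0035)}
tool z [-1.41678259e-04 -3.42217540e-05 -9.99999989e-01]
grasp [0.6263758  0.21073273 0.0846787 ] 0.036770954499972114 15.833557106857985
1 [-2.7 10.4] 2 [-5.6  9.2] 3 [-8.1  7.1] 4 [-9.8  4.4] 5 [-10.7   1.3] 6 [-10.6  -1.9] 7 [-9.5 -5. ] 8 [-7.7 -7.6] 9 [-5.1 -9.5] 10 [ -2.  -10.6] 11 [  1.2 -10.7] 12 [ 4.3 -9.9] 13 [ 7.  -8.2] 14 [ 9.1 -5.7] 15 [10.4 -2.8] 16 [10.8  0.4] 17 [10.2  3.6] 18 [8.6 6.4]
```

apply_moves(series=[[[0,0,0],[0,0,0]],[[0,0,0],[0,0,0]],[[0,0,0],[0,0,0]],[[0,0,0],[0,0,0]],[[-1.2,5.3,0],[0,0,0]],[[-1.5,5.1,0],[0,0,0]],[[-2.6,4.7,0],[0,0,0]],[[-3,4.5,0],[0,0,0]],[[0,0,0],[0,0,0]],[[0,0,0],[0,0,0]]])

```text
t: 5.12
tool_pos: [0.6256, 0.1885, 0.2517]
orientation: [3.085, 0.587, -0.002]
force: [-3.7, -1.6, 1.2]
opening: 0.0149
gripper_force: 40.0
```

```bash
cat >> h.py <<'E'
W=np.array([.591,.2007])
def stat():
    s=robot.read_state();r=s["tool_pos"][:2]-W
    print({k:np.round(s[k],4) for k in("t","q","tool_pos","force","opening","gripper_force")},"r",np.hypot(*r),"deg",np.degrees(np.arctan2(r[1],r[0])))
    return s
E
python3 -c "
from h import *;stat()"
```

```text
{'t': np.float64(5.1167), 'q': array([ 2.1440e-01,  3.8580e-01,  1.4745e+00, -1.0000e-03,  1.2827e+00,
        1.4096e+00]), 'tool_pos': array([0.6256, 0.1885, 0.2517]), 'force': array([-3.7199, -1.6   ,  1.2219]), 'opening': np.float64(0.0149), 'gripper_force': np.float64(40.0003)} r 0.03673352371401213 deg -19.46305517060041
```

apply_moves(series=[[[-8.1,7.1,0],[0,0,0]],[[-9.8,4.4,0],[0,0,0]],[[-10.7,1.3,0],[0,0,0]],[[-10.6,-1.9,0],[0,0,0]],[[-9.5,-5,0],[0,0,0]],[[-7.7,-7.6,0],[0,0,0]],[[0,0,0],[0,0,0]],[[0,0,0],[0,0,0]]])

```text
t: 5.78
tool_pos: [0.5724, 0.1705, 0.2517]
orientation: [-3.085, -0.589, 0.0]
force: [-0.5, 4.8, -2.2]
opening: 0.0151
gripper_force: 40.0
```

```bash
python3 -c "
from h import *;stat()"
```

```text
{'t': np.float64(5.7833), 'q': array([2.0360e-01, 2.4470e-01, 1.6473e+00, 6.0000e-04, 1.2496e+00,
       1.3969e+00]), 'tool_pos': array([0.5724, 0.1705, 0.2517]), 'force': array([-0.4948,  4.8059, -2.2444]), 'opening': np.float64(0.0151), 'gripper_force': np.float64(39.9995)} r 0.03544557762388226 deg -121.67382138643005
```

apply_moves(series=[[[-5.1,-9.5,0],[0,0,0]],[[-2,-10.6,0],[0,0,0]],[[1.2,-10.7,0],[0,0,0]],[[4.3,-9.9,0],[0,0,0]],[[0,0,0],[0,0,0]],[[0,0,0],[0,0,0]]])

```text
t: 6.28
tool_pos: [0.5569, 0.2041, 0.2516]
orientation: [3.077, 0.586, -0.004]
force: [-0.3, -25.1, 4.8]
opening: 0.0153
gripper_force: 40.0
```

```bash
python3 -c "
from h import *;stat()"
```

```text
{'t': np.float64(6.2833), 'q': array([ 0.2678,  0.2363,  1.6573, -0.0093,  1.2513,  1.4654]), 'tool_pos': array([0.5569, 0.2041, 0.2516]), 'force': array([ -0.2848, -25.1462,   4.7683]), 'opening': np.float64(0.0153), 'gripper_force': np.float64(40.0011)} r 0.0342665808865694 deg 174.28039617445634
```

Run:
```python
from h import *
w,_=robot.read_camera("wrist");s,_=robot.read_camera("scene");t,_=robot.read_camera("top")
c=robot.calibration("wrist");q=proj(c,np.array([.66,.16,.05])).astype(int);print(q)
y0,x0=max(0,q[1]-75),max(0,q[0]-75)
f=lambda a:cv2.convertScaleAbs(cv2.resize(a,(400,400)),alpha=1.6)
cv2.imwrite("pics/c1.png",np.hstack([f(t[155:255,190:290]),f(w[y0:y0+150,x0:x0+150])]))
```

```text
[416 120]
```

View pics/c1.png

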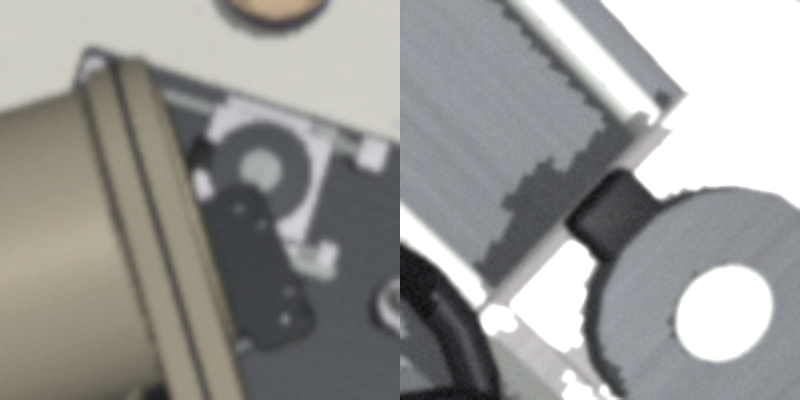

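The left panel shows the carriage edge touching the bolt head at about (328,138), and the force has stalled at 25 N, so the carriage is at its stop. I'll release and lift.

apply_moves(series=[[[0,0,0],[0,0,0]],[[0,0,0],[0,0,0]],[[0,0,0],[0,0,0]],[[0,0,0],[0,0,0]],[[0,0,0],[0,0,0]],[[0,0,0],[0,0,0]],[[0,0,-20],[0,0,0]],[[0,0,-25],[0,0,0]],[[0,0,-25],[0,0,0]],[[0,0,-20],[0,0,0]],[[0,0,0],[0,0,0]],[[0,0,0],[0,0,0]]], claw=1)

```text
t: 7.43
tool_pos: [0.5568, 0.208, 0.3435]
orientation: [-3.085, -0.589, -0.006]
force: [0.2, -0.6, -0.3]
opening: 0.0897
gripper_force: 0.0
```

Run:
```python
from h import *
s=stat();print(rel([.5818,.0595,s["tool_pos"][2]]),rel([.5818,.0595,.238]))
```

```text
{'t': np.float64(7.4333), 'q': array([2.7130e-01, 1.4910e-01, 1.5804e+00, 1.0000e-04, 1.4085e+00,
       1.4648e+00]), 'tool_pos': array([0.5568, 0.208 , 0.3435]), 'force': array([ 0.2002, -0.5546, -0.2993]), 'opening': np.float64(0.0897), 'gripper_force': np.float64(0.0)} r 0.034952037150212924 deg 167.86985811500847
[-3.15020481e+01  1.47297960e+02 -7.78766257e-02] [-31.8759308  147.27375358 105.37822712]
```

apply_moves(series=[[[-5.3,24.5,0],[0,0,0]],[[-5.3,24.5,0],[0,0,0]],[[-5.3,24.5,0],[0,0,0]],[[-5.3,24.5,0],[0,0,0]],[[-5.3,24.5,0],[0,0,0]],[[-5.3,24.5,0],[0,0,0]],[[0,0,0],[0,0,0]],[[0,0,0],[0,0,0]],[[0,0,0],[0,0,0]]])

```text
t: 8.18
tool_pos: [0.5805, 0.0596, 0.3404]
orientation: [-3.085, -0.588, 0.003]
force: [-0.2, 0.2, 0.5]
opening: 0.0928
gripper_force: 0.0
```

Run:
```python
from h import *
s=stat();print(rel([.5818,.0595,.238]))
t,_=robot.read_camera("top");w,_=robot.read_camera("wrist")
c=robot.calibration("wrist");print(proj(c,np.array([.5818,.0595,.085])))
cv2.imwrite("pics/c2.png",np.hstack([cv2.convertScaleAbs(cv2.resize(t[155:255,185:285],(400,400)),alpha=1.7),cv2.convertScaleAbs(w[:,160:460][:300],alpha=1.4)[:, :].copy() if 0 else cv2.convertScaleAbs(cv2.resize(w[50:350,130:430],(400,400)),alpha=1.4)]))
```

```text
{'t': np.float64(8.1833), 'q': array([1.4300e-02, 1.2540e-01, 1.6121e+00, 5.0000e-04, 1.4062e+00,
       1.2085e+00]), 'tool_pos': array([0.5805, 0.0596, 0.3404]), 'force': array([-0.1973,  0.2376,  0.4522]), 'opening': np.float64(0.0928), 'gripper_force': np.float64(0.0)} r 0.1414997013172131 deg -94.26411400986298
[  1.38067824   0.69854569 102.36185675]
[280.89828388 223.42476169]
```

View pics/c2.png

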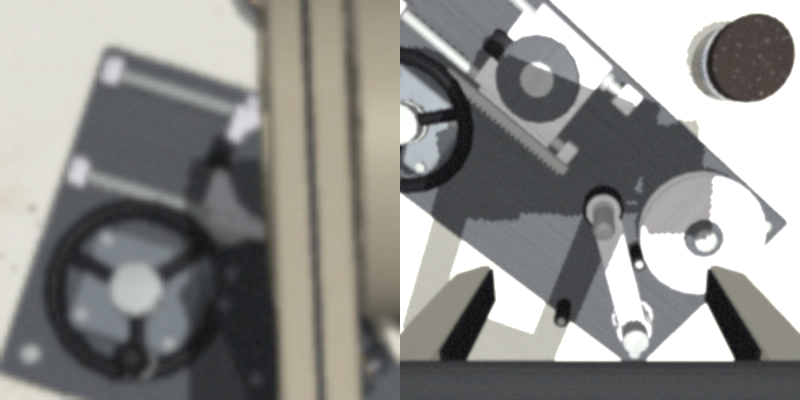

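The carriage is touching the bolt at about (607,85). The post top at (603,225) matches the prediction to within a few px. I'll descend on the post and grip it.

apply_moves(series=[[[1,1,25],[0,0,0]],[[0,0,25],[0,0,0]],[[0,0,25],[0,0,0]],[[0,0,25],[0,0,0]],[[0,0,2],[0,0,0]],[[0,0,0],[0,0,0]],[[0,0,0],[0,0,0]],[[0,0,0],[0,0,0]]])

```text
t: 8.95
tool_pos: [0.5832, 0.059, 0.242]
orientation: [3.085, 0.589, 0.005]
force: [0.3, -0.6, -0.4]
opening: 0.0928
gripper_force: 0.0
```

apply_moves(series=[[[0,0,0],[0,0,0]],[[0,0,0],[0,0,0]],[[0,0,0],[0,0,0]],[[0,0,0],[0,0,0]],[[0,0,0],[0,0,0]],[[0,0,0],[0,0,0]],[[0,0,0],[0,0,0]],[[0,0,0],[0,0,0]],[[0,0,0],[0,0,0]],[[0,0,0],[0,0,0]],[[0,0,0],[0,0,0]],[[0,0,0],[0,0,0]]], claw=0, newtons=45)

```text
t: 9.95
tool_pos: [0.5822, 0.0586, 0.2397]
orientation: [-3.086, -0.588, 0.0]
force: [0.1, 0.3, -1.0]
opening: 0.0171
gripper_force: 0.0
```

apply_moves(series=[[[0,0,0],[0,0,0]],[[0,0,0],[0,0,0]],[[0,0,0],[0,0,0]],[[0,0,0],[0,0,0]]])

```text
t: 10.28
tool_pos: [0.5822, 0.0586, 0.2397]
orientation: [3.086, 0.588, 0.0]
force: [-1.0, -1.5, -0.6]
opening: 0.0129
gripper_force: 45.0
```

Run:
```python
from h import *
s=stat();R=Rn.from_rotvec(s["orientation"]).as_matrix();pv=np.array([.501,-.0003])
r=s["tool_pos"][:2]-pv;print(np.hypot(*r),np.degrees(np.arctan2(r[1],r[0])))
prev=r
for k in range(1,14):
    a=.0725*k;n=np.array([[np.cos(a),-np.sin(a)],[np.sin(a),np.cos(a)]])@r;print(k,(R.T@np.append(n-prev,0)*1000)[:2].round(1));prev=n
```

```text
{'t': np.float64(10.2833), 'q': array([ 0.0127,  0.2285,  1.6901, -0.    ,  1.223 ,  1.2067]), 'tool_pos': array([0.5822, 0.0586, 0.2397]), 'force': array([-1.0378, -1.4659, -0.6165]), 'opening': np.float64(0.0129), 'gripper_force': np.float64(45.0)} r 0.14234713012651262 deg -93.54440771220897
0.10032736762758743 35.967681087375865
1 [-2.1 -7. ]
2 [-2.6 -6.8]
3 [-3.  -6.6]
4 [-3.5 -6.4]
5 [-4.  -6.1]
6 [-4.4 -5.8]
7 [-4.8 -5.5]
8 [-5.2 -5.1]
9 [-5.5 -4.7]
10 [-5.9 -4.3]
11 [-6.2 -3.9]
12 [-6.4 -3.4]
13 [-6.7 -2.9]
```

apply_moves(series=[[[-2.1,-7,0],[0,0,0]],[[-2.6,-6.8,0],[0,0,0]],[[-3,-6.6,0],[0,0,0]],[[-3.5,-6.4,0],[0,0,0]],[[-4,-6.1,0],[0,0,0]],[[-4.4,-5.8,0],[0,0,0]],[[-4.8,-5.5,0],[0,0,0]],[[-5.2,-5.1,0],[0,0,0]],[[-5.5,-4.7,0],[0,0,0]],[[-5.9,-4.3,0],[0,0,0]],[[0,0,0],[0,0,0]],[[0,0,0],[0,0,0]]])

```text
t: 11.28
tool_pos: [0.5223, 0.098, 0.2398]
orientation: [3.085, 0.589, 0.003]
force: [7.2, -3.8, -6.5]
opening: 0.0126
gripper_force: 45.0
```

apply_moves(series=[[[-6.2,-3.9,0],[0,0,0]],[[-6.4,-3.4,0],[0,0,0]],[[-3,-1.3,0],[0,0,0]],[[0,0,0],[0,0,0]],[[0,0,0],[0,0,0]]])

```text
t: 11.7
tool_pos: [0.5063, 0.1001, 0.24]
orientation: [3.084, 0.588, 0.011]
force: [19.9, -3.3, -16.9]
opening: 0.013
gripper_force: 45.0
```

```bash
cat >> h.py <<'E'
def st2():
    s=stat();r=s["tool_pos"][:2]-np.array([.501,-.0003]);u=r/np.hypot(*r);print("R",np.hypot(*r),"turned rad",np.arctan2(r[1],r[0])-np.radians(35.97),"Ft",s["force"][:2]@[-u[1],u[0]],"Fr",s["force"][:2]@u)
E
python3 -c "
from h import *;st2()"
```

```text
{'t': np.float64(11.7), 'q': array([ 9.6200e-02,  4.7100e-02,  1.8895e+00, -1.1000e-03,  1.1978e+00,
        1.2905e+00]), 'tool_pos': array([0.5063, 0.1001, 0.24  ]), 'force': array([ 19.9496,  -3.2749, -16.8593]), 'opening': np.float64(0.013), 'gripper_force': np.float64(44.9946)} r 0.13155044318053982 deg -130.10415229093982
R 0.10051800430078846 turned rad 0.8906688839515675 Ft -20.09358609275072 Fr -2.2268455354952224
```

apply_moves(series=[[[0,0,0],[0,0,0]],[[0,0,0],[0,0,0]],[[0,0,0],[0,0,0]],[[0,0,0],[0,0,0]],[[0,0,0],[0,0,0]],[[0,0,0],[0,0,0]],[[0,0,0],[0,0,0]],[[0,0,0],[0,0,0]],[[0,0,0],[0,0,0]],[[0,0,0],[0,0,0]]])

```text
t: 12.53
tool_pos: [0.5063, 0.1001, 0.24]
orientation: [3.084, 0.588, 0.011]
force: [19.4, -2.4, -16.9]
opening: 0.013
gripper_force: 45.0
```

Run:
```python
from h import *
st2()
w,_=robot.read_camera("wrist");s,_=robot.read_camera("scene")
cv2.imwrite("pics/c3.png",np.hstack([cv2.convertScaleAbs(cv2.resize(s[180:285,215:365],(420,294)),alpha=1.6),cv2.convertScaleAbs(cv2.resize(w[0:420,80:480],(380,399))[:294],alpha=1.4)]))
```

```text
{'t': np.float64(12.5333), 'q': array([ 9.6200e-02,  4.7600e-02,  1.8890e+00, -1.0000e-03,  1.1982e+00,
        1.2905e+00]), 'tool_pos': array([0.5063, 0.1001, 0.24  ]), 'force': array([ 19.3924,  -2.433 , -16.8552]), 'opening': np.float64(0.013), 'gripper_force': np.float64(44.9949)} r 0.13146680526345292 deg -130.083101686297
R 0.10055561444702353 turned rad 0.8897839562716403 Ft -19.49437153973216 Fr -1.3980734483522206
```

View pics/c3.png

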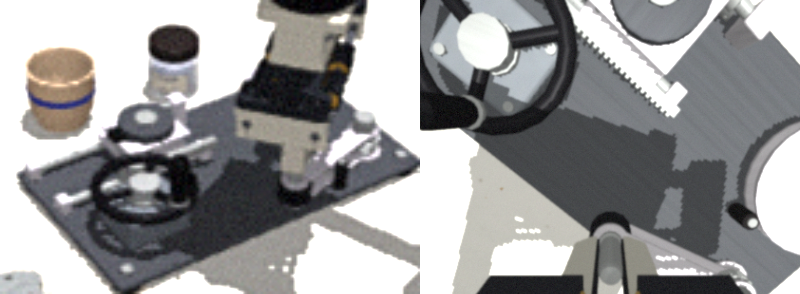

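The arm is gripped at the post and held at its stop, steady at 0.89 rad with about 19 N against it. The carriage is still against its bolt, and the cup, jar and elephant haven't moved.

```bash
python3 -c "
from plant import robot;print(robot.close_job())"
```

```text
the job is handed in; nothing more can be done
None
```

I handed the job in with the motor carriage wound up against its stop bolt and the tension arm still gripped at its stop against the spring; the cup, jar and elephant look unmoved in the last pictures, at about 12.5 s of the 53 s allowed.

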